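One turn on the load frame's hand wheel

ROBOT

A 6-joint arm with a two-finger parallel gripper is mounted at the origin on the work surface. World frame = base frame: x ahead of the robot, y to its left, z up, the work surface at z = 0. Lengths are in mm, angles in rad, forces in N, time in s.
With the tool pointing down it reaches from about 275 to 975 mm from the base axis. Payload 8.4 kg.
Tool frame: the origin (TCP) lies at the very end of the fingers, on their centre line; the grasp point (between the pads) lies arm.pinch_z behind it (arm.pinch_z is the distance from the TCP to the grasp point, in mm); x points along the fingers, y is the direction in which the jaws open and shut, and the axes are right-handed (so a half turn about x gives the same grasp; the last joint's range is limited). The gripper opens to 92 mm and grips with 3 to 60 N. Pads are 20 mm wide; open, the fingers measure 128 mm over their backs; the gripper's body (75 mm by 189 mm) begins 69 mm behind the grasp point.
Start: joints at [-1.182, 0.353, 1.633, -0, 1.155, -0.002], TCP at [238.079, -577.881, 214.583] pointing down, gripper open.
Joint ranges: [-2.63, 2.63], [-0.92, 2.1], [0.06, 2.66], [-1.3, 4.44], [0, 2.69], [-3.02, 3.02]. Speed limits (rad/s): [2.22, 2.22, 2.79, 3.14, 3.14, 3.14].

INTERFACE

Orientations are given as a unit quaternion [w, x, y, z].
In Python, from workcell import arm gives the robot as it stands.
- The arm moves only by the tool drive_tool, never from a script. Its argument "steps" is a list of rows, each a list of 7 numbers: the shift along the tool's x, y, z in units of 25 mm (1.0 is 25 mm), then the turn, a rotation vector about the tool's x, y, z in units of 6 degrees (1.0 is 6 degrees), then the closure, from -1 (fully open) to 1 (shut). A call has 1 to 12 rows; each row is the pose to reach, as a shift and turn from the pose commanded when the call began, along the tool's axes at that moment; what a row does not reach only later rows make up. A row lasts 1/10 s, in which the tool goes at most 50 mm and 8.59 degrees, less where a joint would pass 70% of its speed; a pose out of reach is approached as far as the arm can. A call with a gripper value outside its range is refused whole. The fingers move at their own pace and stop on an object; the grip force is fixed at half the most. Time passes only in rows, so rows that repeat a pose let the fingers close. It gives the time, the measured TCP pose, the force and the opening at its end, in the units of the state.
- arm.state(): the state, without advancing time (a new reading comes with each control period).
- arm.capture(name): name is "scene" or "top"; returns (picture, depth): 384x512x3 uint8, red, green, blue; 384x512 float32, mm along the optical axis (not along the pixel's ray), 0 where there is no reading.
- arm.calibration(name): a dict with "fx", "fy", "cx", "cy" (pixels), "k1" (the pictures are not rectified: a ray, as slopes to the right and down, at radius r is drawn at 1 + k1 r^2 times it, then the intrinsics apply), "R" (3x3) and "t" (3): a world point X has camera coordinates R X + t. Camera axes: x right, y down, z forward; pixel columns grow to the right and rows downward; lengths in mm; the calibration is good to about 2 mm. A picture is of the moment at which its call begins. calibration takes no time and is no camera call.
- arm.finish_job(): hands the job in, once; it reports no verdict.
Trained networks look in the newest picture that a camera, given by its name, has taken for a name from the list of things; names that differ only in an ending like _2 or _b are one class to them, and where a whole thing is asked for, a point or a joint stands for the part that bears it (a point fixed in the world has none). Each returns a list of dicts, best first, with "conf" (0 to 1); they miss things now and then, are a little off and sometimes report something else, mostly with a low value. They report only what shows in the picture. A call takes as long as a camera call.
- arm.masks_of(query, camera): "region" (384x512 bool, what is visible of it).
- arm.place_of(query, camera): "position" ([x, y, z] in mm, in world coordinates, good to about 4 mm: a listed point, or the origin of a listed thing).
The state is a dict: "time_s": time; "q": joint angles; "qd": joint speeds; "joint_efforts": joint torques, N m; "tcp_pos": TCP position; "tool_rot": TCP orientation; "force": force on the tool from outside, world axes, zero at the start; "moment": the same for the moment, N m; "finger_gap": finger opening in mm.
Only numpy, scipy, OpenCV 4.12 (cv2) and the standard library are available. Lean on these libraries where they do the work, as an engineer would, in place of code of your own. Each camera call takes 0.05 s, during which the arm holds its last target. There are 200 camera calls.

TASK

Raise the soil mould by one turn of the screw: with the fingertips, push the red upright handle of the load frame's hand wheel round clockwise (seen from above) through exactly one full turn, so that it comes back to where it stands now. Only push the handle from behind, never squeeze it or shove it hard, then leave the wheel standing and move clear; do not disturb the loose things on the bench.

Things in the scene. Friction and masses are not known exactly. Their poses are not given: they have to be found in the camera images.
- wheel_centre (a point): Centre of the hand wheel, on its upright axis at mid-height of the rim, 120 mm above the table. The wheel lies level on a grey gearbox: black rim of 85 mm radius (centre line of a 16 mm thick bar, top 128 mm above the table), three steel spokes, low steel hub (40 mm across, its nut's top 141 mm above the table). Fixed in an episode.
- handle (a point): Point on the axis of the wheel's upright red handle, 165 mm above the table. Round grip, 24 mm across, standing on the rim 85 mm from the wheel's axis; it turns freely on its pin. The red grip reaches from 130 to 192 mm above the table. Nothing else stands near its circle at that height. About 3 N on it turns the wheel, which stays where it is left (no coasting, no spring).
- load_frame: The blue bench load frame, fixed in an episode; origin on the table right under the wheel's axis. Its y axis runs along the blue bed (200 mm wide, 20 mm high) from the wheel towards the two steel columns (460 mm tall, 215 and 415 mm along y) with crosshead.
- crank_handle: The same handle as a body; origin at its foot on the rim's centre line, 120 mm above the table, 85 mm from the wheel's axis; its yaw is of no account (free sleeve).
- jack_wheel (a joint): Angle of the hand wheel, rad; grows as the wheel turns clockwise seen from above, 2 pi a turn. At the start it has any value from -2.6 to 2.6. At 0 the handle lies on the -x side of the wheel in the frame of load_frame.
- platen (a joint): Height of the steel platen with the brass mould between the columns, m; the wheel's gearing raises it 5 mm a turn clockwise.
- tin_a_mid (a point): Bystander, loose: aluminium sample tin, 52 mm across, 40 mm tall, standing on the blue bed (20 mm high) by the gearbox; point at half its height.
- tin_b_mid (a point): Bystander, loose: aluminium sample tin, 52 mm across, 40 mm tall, on the table; point at half its height.
- mould_ring_mid (a point): Bystander, loose: brass ring 76 mm across, 60 mm tall; point at half its height.
- sieve_mid (a point): Bystander, loose: open brass sieve pan, 150 mm across, 50 mm tall; point at half its height.
- brush: Bystander, loose: hand brush lying on the table.
- spatula: Bystander, loose: spatula lying on the table.
- wash_bottle_mid (a point): Bystander, loose: white bottle with blue cap, 60 mm across, 130 mm tall; point at half its height.

How it is judged:
By the outcome, as a careful person would: the job done as asked, in the order asked, and still so for the second after the job is handed in, with the robot touching nothing.
It also fails if it takes over 64 s, if anything falls off the work surface, if the arm or the gripper's body presses on something with over 40 N, if the wrist force passes 120 N, or if a joint passes its speed limit or range.

## Working session

There is one attempt and no reset: what is moved stays moved. The work goes in short steps, Python scripts to look and compute and a tool call to move; the robot and the scene stay as the last step left them, time stands still between calls to the robot, and variables do not carry over. Pictures are saved under pics/ and viewed, about 8 in all and at most 12, crops included, and the job is handed in when it is done.

Besides the shell and the picture viewer there is one more tool, called after ">>>" as name(argument=value, ...), one argument or row to a line, values as JSON. drive_tool: Moves the arm, as the interface text tells. Its arguments: {"type":"object","properties":{"steps":{"type":"array","items":{"type":"array","items":{"type":"number"}}}},"required":["steps"]}

```bash
mkdir -p pics; ls; cat > h.py <<'E'
import numpy as np, cv2
from workcell import arm
def shot(n,f):
    p,d=arm.capture(n); cv2.imwrite(f'pics/{f}.png',p[:,:,::-1]); return p,d
E
python3 - <<'E'
from h import *
for c in ("scene","top"):
    shot(c,c+"0")
    for q in ("wheel_centre","handle","load_frame","crank_handle","tin_a_mid","tin_b_mid","mould_ring_mid","sieve_mid","wash_bottle_mid","brush","spatula"):
        print(c,q,[(np.round(r["position"]).tolist(),round(r["conf"],2)) for r in arm.place_of(q,c)[:3]])
a,b=[cv2.imread(f'pics/{c}0.png') for c in("scene","top")]
s=arm.state();print(s["time_s"],s["tcp_pos"],s["tool_rot"],s["finger_gap"],arm.pinch_z,s["force"])
for c in("scene","top"):print(arm.calibration(c))
E
```

```text
pics
scene wheel_centre [([527.0, -41.0, 118.0], 0.63)]
scene handle [([447.0, -70.0, 165.0], 0.44)]
scene load_frame []
scene crank_handle [([448.0, -64.0, 118.0], 0.6)]
scene tin_a_mid [([462.0, 86.0, 38.0], 0.51)]
scene tin_b_mid [([529.0, -40.0, 118.0], 0.69), ([548.0, -456.0, 19.0], 0.56)]
scene mould_ring_mid [([440.0, -414.0, 30.0], 0.7)]
scene sieve_mid [([655.0, -445.0, 24.0], 0.81)]
scene wash_bottle_mid [([730.0, -332.0, 63.0], 0.86)]
scene brush [([766.0, -107.0, -0.0], 0.67)]
scene spatula [([303.0, -355.0, 4.0], 0.63)]
top wheel_centre [([528.0, -41.0, 124.0], 0.7), ([438.0, -417.0, 32.0], 0.27)]
top handle [([450.0, -67.0, 164.0], 0.66)]
top load_frame [([533.0, -40.0, -1.0], 0.97), ([448.0, -70.0, 121.0], 0.66)]
top crank_handle [([451.0, -70.0, 117.0], 0.62)]
top tin_a_mid [([461.0, 91.0, 40.0], 0.68)]
top tin_b_mid [([550.0, -454.0, 19.0], 0.82), ([660.0, -446.0, 24.0], 0.52)]
top mould_ring_mid [([435.0, -417.0, 27.0], 0.78)]
top sieve_mid [([658.0, -443.0, 28.0], 0.82)]
top wash_bottle_mid [([731.0, -335.0, 66.0], 0.65)]
top brush [([765.0, -109.0, 5.0], 0.94)]
to
[... 194 characters left out ...]
182625  -0.52674889]
{'fx': 428.36726168502884, 'fy': 428.36726168502884, 'cx': 252.69062985000937, 'cy': 195.47679525174755, 'k1': -0.15115357338796623, 'R': array([[-0.83948475,  0.543276  ,  0.01079492],
       [ 0.37938039,  0.60022003, -0.70413524],
       [-0.38901911, -0.58701542, -0.70998383]]), 't': array([ 474.2000516 ,  -74.34279793, 1596.3404941 ])}
{'fx': 495.550298714856, 'fy': 495.550298714856, 'cx': 252.885812577231, 'cy': 193.47769766722328, 'k1': -0.06671924122463385, 'R': array([[ 0.00537873, -0.99977181, -0.0206735 ],
       [-0.98932055, -0.00230891, -0.14573782],
       [ 0.14565683,  0.02123661, -0.98910722]]), 't': array([ -55.38040783,  536.85721574, 1258.59122992])}
```

View pics/scene0.png

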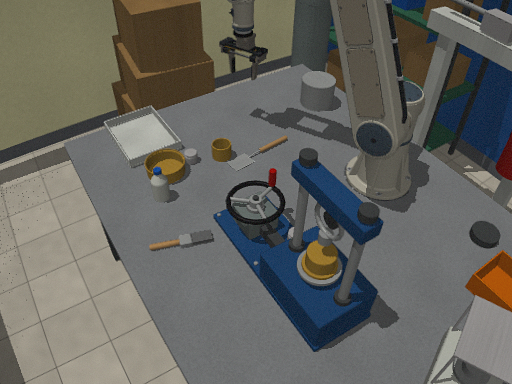

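View pics/top0.png

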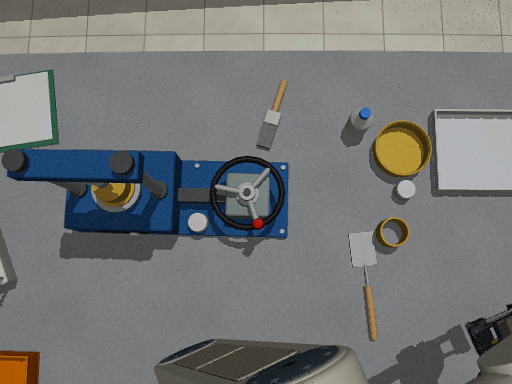

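The views show the wheel at top px (248,193) with its red handle at (257,223), and in the scene view at (255,203) and (272,177). The network positions agree with this. The handle's circle is free at its height, so next I'll refine the centre and handle from depth and colour.

```bash
cat >> h.py <<'E'
from scipy.optimize import least_squares
from scipy.spatial.transform import Rotation as Ro
def proj(c,X):
    K=arm.calibration(c); r,_=cv2.Rodrigues(K["R"])
    A=np.array([[K["fx"],0,K["cx"]],[0,K["fy"],K["cy"]],[0,0,1.]])
    return cv2.projectPoints(np.float64(X),r,K["t"],A,np.array([K["k1"],0,0,0.]))[0][:,0]
def cloud(c,d):
    K=arm.calibration(c); v,u=np.mgrid[:384,:512]
    A=np.array([[K["fx"],0,K["cx"]],[0,K["fy"],K["cy"]],[0,0,1.]])
    n=cv2.undistortPoints(np.dstack([u,v]).reshape(-1,1,2).astype(float),A,np.array([K["k1"],0,0,0.]))[:,0].reshape(384,512,2)
    P=np.dstack([n*d[...,None],d]); return (P-K["t"])@K["R"]
def red(p,ctr,w=30):
    h=p.astype(int); m=(h[...,0]>90)&(h[...,0]>2.2*h[...,1])&(h[...,0]>2.2*h[...,2])
    v,u=np.mgrid[:384,:512]; return m&(abs(u-ctr[0])<w)&(abs(v-ctr[1])<w)
def sil(c,x,y):
    a=np.linspace(0,6.28,40); X=[[x+12*np.cos(t),y+12*np.sin(t),z] for z in(130,192) for t in a]
    S=64.; hull=cv2.convexHull(np.float32(proj(c,X))); M=cv2.moments(hull)
    return np.array([M["m10"]/M["m00"],M["m01"]/M["m00"]]),M["m00"]
def handle_fit(cams,x0,out=None):
    cen={}
    for c in cams:
        p,d=arm.capture(c); m=red(p,proj(c,[[*x0,165]])[0])
        v,u=np.nonzero(m); cen[c]=np.array([u.mean(),v.mean()]); print(c,"red px",m.sum(),"model",round(sil(c,*x0)[1]),cen[c].round(2))
        s=least_squares(lambda x:sil(c,*x)[0]-cen[c],x0).x; print(c,"handle",s.round(1))
    return least_squares(lambda x:np.concatenate([sil(c,*x)[0]-cen[c] for c in cams]),x0).x
E
python3 - <<'E'
from h import *
for c in("top","scene"):
    p,d=arm.capture(c); P=cloud(c,d)
    r=np.hypot(P[...,0]-528,P[...,1]+41)
    m=(d>0)&(P[...,2]>118)&(P[...,2]<135)&(r>65)&(r<105)&(p.max(2)<70)
    Q=P[m]; f=least_squares(lambda s:np.hypot(Q[:,0]-s[0],Q[:,1]-s[1])-s[2],[528,-41,85],loss="soft_l1").x
    print(c,m.sum(),f.round(1),Q[:,2].mean().round(1))
    fc=least_squares(lambda s:np.hypot(Q[:,0]-s[0],Q[:,1]-s[1])-85,[528,-41],loss="soft_l1").x
    print(fc.round(1))
print(handle_fit(["top","scene"],[449,-69]))
s=arm.state(); print(Ro.from_quat(s["tool_rot"],scalar_first=True).as_matrix().round(4),s["time_s"])
E
```

```text
top 1265 [526.4 -40.1  84.2] 127.5
[526.4 -40.1]
scene 689 [534.3 -37.1  84.1] 125.6
[534.3 -37.2]
top red px 77 model 105 [257.51 222.83]
top handle [448.9 -67.2]
scene red px 61 model 141 [271.05 174.62]
scene handle [449. -69.]
[448.99999656 -68.999994  ]
[[ 0.      0.3809 -0.9246]
 [-0.     -0.9246 -0.3809]
 [-1.      0.     -0.    ]] 1.4
```

>>> drive_tool(
  steps=[
    [0,-1.3,-1.5,-1.1,0,0,1],
    [0,-2.6,-3,-2.2,0,0,1],
    [0,-3.9,-4.4,-3.4,0,0,1],
    [0,-5.2,-5.9,-4.5,0,0,1],
    [0,-6.6,-7.4,-5.6,0,0,1],
    [0,-8,-8.9,-6.8,0,0,1],
    [0,-9.3,-10.3,-7.9,0,0,1],
    [0,-10.6,-11.8,-9,0,0,1],
    [0,-12,-13.3,-10.1,0,0,1],
    [0,-13.29,-14.78,-11.27,0,0,1],
    [0,-13.29,-14.78,-11.27,0,0,1],
    [0,-13.29,-14.78,-11.27,0,0,1],
  ],
)

```text
time_s: 2.6
tcp_pos: [453.5, -128.9, 214.6]
tool_rot: [0.501, 0.499, 0.501, -0.499]
force: [-0.6, -0.5, -0.6]
finger_gap: 0.4
```

>>> drive_tool(
  steps=[
    [1,0,0,0.06,0,0,1],
    [2,0,0,0.06,0,0,1],
    [2.66,0,0,0.06,0,0,1],
    [2.66,0,0,0.06,0,0,1],
  ],
)

```text
time_s: 3.0
tcp_pos: [451.0, -130.9, 146.2]
tool_rot: [-0.497, -0.501, -0.499, 0.503]
force: [0.3, 0.3, -0.8]
finger_gap: 0.0
```

```bash
python3 - <<'E'
from h import *
s=arm.state(); print(s["tcp_pos"],Ro.from_quat(s["tool_rot"],scalar_first=True).as_matrix().round(4).tolist(),s["q"],s["time_s"])
a,d=shot("scene","s1"); P=cloud("scene",d); 
m=(P[...,2]>150)&(P[...,2]<195)&(abs(P[...,0]-453)<40)&(abs(P[...,1]+129)<40)
print(m.sum(),np.percentile(P[m],[3,50,97],axis=0).round(0).tolist())
x,_=arm.capture("top")
cv2.imwrite("pics/c1.png",np.hstack([cv2.resize(a[110:250,200:340],(390,390)),cv2.resize(x[150:290,190:330],(390,390))])[:,:,::-1])
E
```

```text
[ 451.02768121 -130.93335958  146.21113403] [[-0.004, 1.0, -0.0091], [0.0009, -0.0091, -1.0], [-1.0, -0.004, -0.0008]] [-2.85509774e-01  1.99409187e-01  2.02005227e+00 -3.56860574e-04
  9.26168130e-01 -2.76236759e-01] 3.0
105 [[441.0, -139.0, 152.0], [459.0, -123.0, 173.0], [471.0, -119.0, 193.0]]
```

View pics/c1.png

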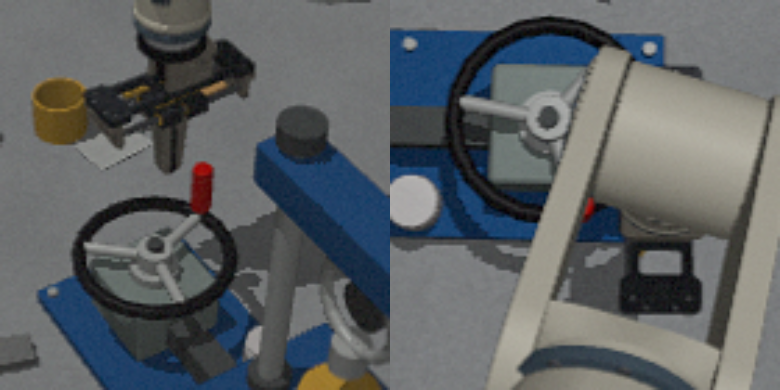

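The crop shows the closed fingers behind the handle, on its −y side, at rim-clear height. At left the handle is at (202,188), and the scene camera can see it.

```bash
cat >> h.py <<'E'
C=np.array([527.5,-40.]); R0=85.
def rows(a0,step,n):
    s=arm.state(); p=s["tcp_pos"]; M=Ro.from_quat(s["tool_rot"],scalar_first=True).as_matrix()
    for i in range(n):
        a=np.radians(a0-step*i); X=np.array([C[0]+R0*np.cos(a),C[1]+R0*np.sin(a),147.])
        print((M.T@(X-p)/25).round(2).tolist(),end=", ")
    print()
E
python3 -c "
from h import *
rows(226,4,10)"
```

```text
[0.05, 0.62, -1.2], [0.05, 0.45, -1.37], [0.05, 0.3, -1.55], [0.05, 0.15, -1.74], [0.05, 0.03, -1.94], [0.05, -0.09, -2.15], [0.05, -0.18, -2.37], [0.05, -0.27, -2.59], [0.05, -0.34, -2.82], [0.05, -0.39, -3.05],
```

>>> drive_tool(
  steps=[
    [0,0.3,-0.6,0,0,0,1],
    [0,0.62,-1.2,0,0,0,1],
    [0,0.45,-1.37,0,0,0,1],
    [0,0.3,-1.55,0,0,0,1],
    [0,0.15,-1.74,0,0,0,1],
    [0,0.03,-1.94,0,0,0,1],
    [0,-0.09,-2.15,0,0,0,1],
    [0,-0.18,-2.37,0,0,0,1],
    [0,-0.27,-2.59,0,0,0,1],
  ],
)

```text
time_s: 4.0
tcp_pos: [446.7, -64.8, 148.2]
tool_rot: [0.499, 0.502, 0.498, -0.502]
force: [0.4, -2.3, 1.9]
finger_gap: 0.4
```

```bash
python3 -c "
from h import *
s=arm.state();p=s['tcp_pos'];print(np.degrees(np.arctan2(*(p[:2]-C)[::-1]))%360,np.hypot(*(p[:2]-C)),s['force'])
print([(np.round(r['position']).tolist(),round(r['conf'],2)) for r in (arm.capture('scene'),arm.place_of('handle','scene'))[1][:2]])
rows(190,4,12)"
```

```text
197.08518808231645 84.56714946553369 [ 0.39202986 -2.29227083  1.92703955]
[([442.0, -43.0, 166.0], 0.47)]
[0.04, -0.1, -0.38], [0.04, -0.13, -0.61], [0.04, -0.15, -0.85], [0.04, -0.15, -1.09], [0.04, -0.13, -1.32], [0.04, -0.1, -1.56], [0.04, -0.05, -1.79], [0.04, 0.01, -2.02], [0.04, 0.09, -2.24], [0.04, 0.18, -2.46], [0.04, 0.29, -2.67], [0.04, 0.42, -2.87],
```

>>> drive_tool(
  steps=[
    [0,-0.1,-0.38,0,0,0,1],
    [0,-0.13,-0.61,0,0,0,1],
    [0,-0.15,-0.85,0,0,0,1],
    [0,-0.15,-1.09,0,0,0,1],
    [0,-0.13,-1.32,0,0,0,1],
    [0,-0.1,-1.56,0,0,0,1],
    [0,-0.05,-1.79,0,0,0,1],
    [0,0.01,-2.02,0,0,0,1],
    [0,0.09,-2.24,0,0,0,1],
    [0,0.18,-2.46,0,0,0,1],
    [0,0.29,-2.67,0,0,0,1],
    [0,0.42,-2.87,0,0,0,1],
  ],
)

```text
time_s: 5.3
tcp_pos: [457.7, 7.0, 148.0]
tool_rot: [-0.498, -0.501, -0.499, 0.502]
force: [-1.1, -4.6, -1.9]
finger_gap: 0.1
```

```bash
cat >> h.py <<'E'
def chk(a0,step=4,n=12):
    s=arm.state();p=s['tcp_pos'];print("alpha",np.degrees(np.arctan2(*(p[:2]-C)[::-1]))%360,"r",np.hypot(*(p[:2]-C)),p.round(1),s['force'].round(1),s['time_s'])
    arm.capture('scene')
    for r in arm.place_of('handle','scene')[:2]:
        h=np.array(r['position']); print("handle",h.round(),round(r['conf'],2),"theta",(np.degrees(np.arctan2(*(h[:2]-C)[::-1]))%360).round(1))
    rows(a0,step,n)
E
python3 -c "
from h import *
chk(142)"
```

```text
alpha 146.0539993726481 r 84.18673677789545 [457.7   7.  148. ] [-1.1 -4.6 -1.9] 5.3
handle [476.  28. 164.] 0.5 theta 127.6
[0.05, 0.09, -0.2], [0.05, 0.24, -0.38], [0.05, 0.4, -0.55], [0.05, 0.58, -0.71], [0.05, 0.77, -0.86], [0.05, 0.96, -0.99], [0.05, 1.17, -1.11], [0.05, 1.38, -1.22], [0.05, 1.6, -1.31], [0.05, 1.82, -1.38], [0.05, 2.05, -1.44], [0.05, 2.29, -1.48],
```

>>> drive_tool(
  steps=[
    [0.04,0.09,-0.2,0,0,0,1],
    [0.04,0.24,-0.38,0,0,0,1],
    [0.04,0.4,-0.55,0,0,0,1],
    [0.04,0.58,-0.71,0,0,0,1],
    [0.04,0.77,-0.86,0,0,0,1],
    [0.04,0.96,-0.99,0,0,0,1],
    [0.04,1.17,-1.11,0,0,0,1],
    [0.04,1.38,-1.22,0,0,0,1],
    [0.04,1.6,-1.31,0,0,0,1],
    [0.04,1.82,-1.38,0,0,0,1],
    [0.04,2.05,-1.44,0,0,0,1],
    [0.04,2.29,-1.48,0,0,0,1],
  ],
)

```text
time_s: 6.6
tcp_pos: [515.6, 43.3, 147.0]
tool_rot: [-0.498, -0.501, -0.499, 0.502]
force: [-2.6, -0.8, -0.7]
finger_gap: 0.5
```

```bash
python3 -c "
from h import *
chk(94)"
```

```text
alpha 98.13426700939112 r 84.13198826169281 [515.6  43.3 147. ] [-2.6 -0.8 -0.7] 6.6
handle [544.  44. 166.] 0.7 theta 78.6
handle [ 438. -414.   28.] 0.51 theta 256.5
[0.01, 0.2, -0.06], [0.01, 0.44, -0.07], [0.01, 0.67, -0.06], [0.01, 0.91, -0.04], [0.01, 1.14, 0.0], [0.01, 1.37, 0.06], [0.01, 1.6, 0.13], [0.01, 1.82, 0.22], [0.01, 2.03, 0.32], [0.01, 2.24, 0.44], [0.01, 2.44, 0.57], [0.01, 2.63, 0.71],
```

>>> drive_tool(
  steps=[
    [0,0.2,-0.06,0,0,0,1],
    [0,0.44,-0.07,0,0,0,1],
    [0,0.67,-0.06,0,0,0,1],
    [0,0.91,-0.04,0,0,0,1],
    [0,1.14,0.0,0,0,0,1],
    [0,1.37,0.06,0,0,0,1],
    [0,1.6,0.13,0,0,0,1],
    [0,1.82,0.22,0,0,0,1],
    [0,2.03,0.32,0,0,0,1],
    [0,2.24,0.44,0,0,0,1],
    [0,2.44,0.57,0,0,0,1],
    [0,2.63,0.71,0,0,0,1],
  ],
)

```text
time_s: 7.9
tcp_pos: [581.4, 24.9, 147.0]
tool_rot: [0.498, 0.502, 0.498, -0.501]
force: [-1.1, 3.2, -1.1]
finger_gap: 0.4
```

```bash
python3 -c "
from h import *
chk(46)"
```

```text
alpha 50.26952411316428 r 84.33290838511579 [581.4  24.9 147. ] [-1.1  3.2 -1.1] 7.9
handle [599.   5. 164.] 0.55 theta 32.1
[0.01, 0.18, 0.13], [0.01, 0.35, 0.3], [0.01, 0.5, 0.48], [0.01, 0.64, 0.67], [0.01, 0.77, 0.87], [0.01, 0.88, 1.08], [0.01, 0.98, 1.3], [0.01, 1.06, 1.52], [0.01, 1.13, 1.75], [0.01, 1.18, 1.98], [0.01, 1.22, 2.21], [0.01, 1.23, 2.45],
```

>>> drive_tool(
  steps=[
    [0,0.18,0.13,0,0,0,1],
    [0,0.35,0.3,0,0,0,1],
    [0,0.5,0.48,0,0,0,1],
    [0,0.64,0.67,0,0,0,1],
    [0,0.77,0.87,0,0,0,1],
    [0,0.88,1.08,0,0,0,1],
    [0,0.98,1.3,0,0,0,1],
    [0,1.06,1.52,0,0,0,1],
    [0,1.13,1.75,0,0,0,1],
    [0,1.18,1.98,0,0,0,1],
    [0,1.22,2.21,0,0,0,1],
    [0,1.23,2.45,0,0,0,1],
  ],
)

```text
time_s: 9.2
tcp_pos: [611.3, -36.8, 147.1]
tool_rot: [0.498, 0.502, 0.498, -0.501]
force: [0.1, 3.2, 1.5]
finger_gap: 0.3
```

```bash
python3 -c "
from h import *
chk(358)"
```

```text
alpha 2.1591413687741374 r 83.87025160751664 [611.3 -36.8 147.1] [0.1 3.2 1.5] 9.2
handle [ 660. -446.   24.] 0.53 theta 288.1
handle [608. -58. 165.] 0.43 theta 347.1
[0.0, 0.05, 0.22], [0.0, 0.04, 0.45], [0.0, 0.0, 0.69], [0.0, -0.04, 0.92], [0.0, -0.11, 1.15], [0.0, -0.19, 1.37], [0.0, -0.28, 1.59], [0.0, -0.39, 1.8], [0.0, -0.52, 2.0], [0.0, -0.65, 2.19], [0.0, -0.81, 2.38], [0.0, -0.97, 2.55],
```

>>> drive_tool(
  steps=[
    [0,0.05,0.22,0,0,0,1],
    [0,0.04,0.45,0,0,0,1],
    [0,0.0,0.69,0,0,0,1],
    [0,-0.04,0.92,0,0,0,1],
    [0,-0.11,1.15,0,0,0,1],
    [0,-0.19,1.37,0,0,0,1],
    [0,-0.28,1.59,0,0,0,1],
    [0,-0.39,1.8,0,0,0,1],
    [0,-0.52,2.0,0,0,0,1],
    [0,-0.65,2.19,0,0,0,1],
    [0,-0.81,2.38,0,0,0,1],
    [0,-0.97,2.55,0,0,0,1],
  ],
)

```text
time_s: 10.5
tcp_pos: [586.5, -100.6, 147.1]
tool_rot: [0.499, 0.502, 0.498, -0.501]
force: [2.3, 2.4, -0.8]
finger_gap: 0.7
```

```bash
python3 -c "
from h import *
chk(310)"
```

```text
alpha 314.2462238194323 r 84.58056083712576 [ 586.5 -100.6  147.1] [ 2.3  2.4 -0.8] 10.5
handle [ 657. -446.   25.] 0.25 theta 287.6
[0.01, -0.16, 0.17], [0.01, -0.34, 0.31], [0.01, -0.54, 0.45], [0.01, -0.75, 0.57], [0.01, -0.96, 0.67], [0.01, -1.18, 0.76], [0.01, -1.4, 0.84], [0.01, -1.63, 0.9], [0.01, -1.87, 0.94], [0.01, -2.1, 0.97], [0.01, -2.34, 0.98], [0.01, -2.58, 0.97],
```

>>> drive_tool(
  steps=[
    [0,-0.16,0.17,0,0,0,1],
    [0,-0.34,0.31,0,0,0,1],
    [0,-0.54,0.45,0,0,0,1],
    [0,-0.75,0.57,0,0,0,1],
    [0,-0.96,0.67,0,0,0,1],
    [0,-1.18,0.76,0,0,0,1],
    [0,-1.4,0.84,0,0,0,1],
    [0,-1.63,0.9,0,0,0,1],
    [0,-1.87,0.94,0,0,0,1],
    [0,-2.1,0.97,0,0,0,1],
    [0,-2.34,0.98,0,0,0,1],
    [0,-2.58,0.97,0,0,0,1],
  ],
)

```text
time_s: 11.8
tcp_pos: [521.6, -123.9, 147.2]
tool_rot: [0.499, 0.502, 0.498, -0.501]
force: [3.0, 0.2, -0.0]
finger_gap: 0.1
```

```bash
python3 -c "
from h import *
chk(262,4,8)"
```

```text
alpha 265.99785724176735 r 84.08575271921542 [ 521.6 -123.9  147.2] [ 3.   0.2 -0. ] 11.8
handle [ 491. -118.  165.] 0.58 theta 244.8
[0.0, -0.2, 0.02], [0.0, -0.44, -0.02], [0.0, -0.67, -0.08], [0.0, -0.89, -0.15], [0.0, -1.11, -0.24], [0.0, -1.33, -0.34], [0.0, -1.53, -0.46], [0.0, -1.73, -0.59],
```

>>> drive_tool(
  steps=[
    [0,-0.2,0.02,0,0,0,1],
    [0,-0.44,-0.02,0,0,0,1],
    [0,-0.67,-0.08,0,0,0,1],
    [0,-0.89,-0.15,0,0,0,1],
    [0,-1.11,-0.24,0,0,0,1],
    [0,-1.33,-0.34,0,0,0,1],
    [0,-1.53,-0.46,0,0,0,1],
    [0,-1.73,-0.59,0,0,0,1],
  ],
)

```text
time_s: 12.7
tcp_pos: [478.1, -108.7, 147.1]
tool_rot: [-0.498, -0.501, -0.499, 0.502]
force: [2.0, -2.4, -0.6]
finger_gap: 0.6
```

```bash
cat >> h.py <<'E'
def dif(c="scene",save=None):
    "handle angle to go (deg) from the red blob of now against the blob at the start"
    a=cv2.imread(f"pics/{c}0.png")[:,:,::-1]; b,_=arm.capture(c)
    if save: cv2.imwrite(f"pics/{save}.png",b[:,:,::-1])
    k=proj(c,[[449,-69,165]])[0]; cen=[]
    for p in(a,b):
        h=p.astype(float); m=(h[...,0]>60)&(h[...,0]>2*h[...,1])&(h[...,0]>2*h[...,2])
        v,u=np.mgrid[:384,:512]; m&=(np.hypot(u-k[0],v-k[1])<45)
        n,L,S,_=cv2.connectedComponentsWithStats(m.astype(np.uint8)); i=1+np.argmax(S[1:,4]); m=L==i
        w=m*(h[...,0]-h[...,1]); cen.append([(w*u).sum()/w.sum(),(w*v).sum()/w.sum()]); print(c,m.sum(),S[i,:4],np.round(cen[-1],2))
    P=[]
    th0=np.radians(199.5); g=np.radians(np.arange(-30,60,.1)); f=lambda t:proj(c,np.c_[C[0]+85*np.cos(t),C[1]+85*np.sin(t),0*t+165])
    d=f(th0+g)-f(np.array([th0])); e=np.hypot(*(d-(np.array(cen[1])-cen[0])).T); i=e.argmin()
    print(c,"to go deg",np.degrees(g[i]).round(2),"resid px",e[i].round(2))
E
python3 -c "
from h import *
chk(230,4,3); dif(); dif('top')"
```

```text
alpha 234.2929346703754 r 84.59676608856094 [ 478.1 -108.7  147.1] [ 2.  -2.4 -0.6] 12.7
handle [456. -87. 164.] 0.51 theta 213.4
[-0.0, -0.19, -0.12], [-0.0, -0.36, -0.28], [-0.0, -0.53, -0.45], 
scene 121 [268 168   8  19] [271.96 175.99]
scene 116 [263 166   8  18] [266.29 174.42]
scene to go deg 13.4 resid px 0.69
top 87 [253 218  10  12] [257.56 222.96]
top 2 [262 222   2   1] [262.42 222.  ]
top to go deg 7.5 resid px 1.02
```

>>> drive_tool(
  steps=[
    [0,-0.1,-0.06,0,0,0,1],
    [0,-0.19,-0.12,0,0,0,1],
    [0,-0.28,-0.2,0,0,0,1],
    [0,-0.36,-0.28,0,0,0,1],
    [0,-0.45,-0.36,0,0,0,1],
    [0,-0.53,-0.45,0,0,0,1],
    [0,-0.53,-0.45,0,0,0,1],
  ],
)

```text
time_s: 13.6
tcp_pos: [465.1, -97.1, 147.0]
tool_rot: [-0.498, -0.501, -0.499, 0.502]
force: [-0.5, -1.0, -0.1]
finger_gap: 0.8
```

```bash
python3 -c "
from h import *
chk(221,1,7); dif()"
```

```text
alpha 222.43903907427807 r 84.56693308218344 [465.1 -97.1 147. ] [-0.5 -1.  -0.1] 13.6
handle [451. -75. 162.] 0.52 theta 204.5
[0.0, -0.08, -0.05], [0.0, -0.12, -0.1], [0.0, -0.15, -0.15], [0.0, -0.19, -0.19], [0.0, -0.23, -0.24], [0.0, -0.26, -0.29], [0.0, -0.3, -0.33], 
scene 121 [268 168   8  19] [271.96 175.99]
scene 122 [267 167   7  19] [270.08 175.98]
scene to go deg 4.0 resid px 0.81
```

>>> drive_tool(
  steps=[
    [0,-0.04,-0.03,0,0,0,1],
    [0,-0.08,-0.05,0,0,0,1],
    [0,-0.1,-0.08,0,0,0,1],
    [0,-0.1,-0.08,0,0,0,1],
    [0,0,0.4,0,0,0,1],
    [0,0,1.4,0,0,0,1],
    [0,0,2.6,0,0,0,1],
    [0,0,4.2,0,0,0,1],
    [0,0,6,0,0,0,1],
    [0,0,6,0,0,0,1],
    [0,0,6,0,0,0,1],
  ],
)

```text
time_s: 14.85
tcp_pos: [464.3, -248.6, 146.8]
tool_rot: [0.498, 0.502, 0.498, -0.502]
force: [-0.4, -0.4, 1.1]
finger_gap: 0.3
```

```bash
python3 -c "
from h import *
s=arm.state(); print(s['tcp_pos'],s['time_s'],s['force'])
for i in range(2): dif(); dif('top','t2')
a=cv2.imread('pics/top0.png');b=cv2.imread('pics/t2.png')
cv2.imwrite('pics/c2.png',np.hstack([cv2.resize(x[150:240,205:295],(390,390),interpolation=cv2.INTER_NEAREST) for x in(a,b)]))"
```

```text
[ 464.32241109 -248.6335305   146.8033454 ] 14.85 [-0.36793514 -0.37923156  1.09183565]
scene 121 [268 168   8  19] [271.96 175.99]
scene 123 [267 168   8  18] [270.44 175.34]
scene to go deg 3.8 resid px 0.08
top 87 [253 218  10  12] [257.56 222.96]
top 87 [255 217  11  12] [259.99 222.03]
top to go deg 4.1 resid px 0.02
scene 121 [268 168   8  19] [271.96 175.99]
scene 122 [267 168   8  18] [270.45 175.32]
scene to go deg 3.8 resid px 0.06
top 87 [253 218  10  12] [257.56 222.96]
top 91 [255 217  11  12] [260.   222.06]
top to go deg 4.1 resid px 0.05
```

View pics/c2.png

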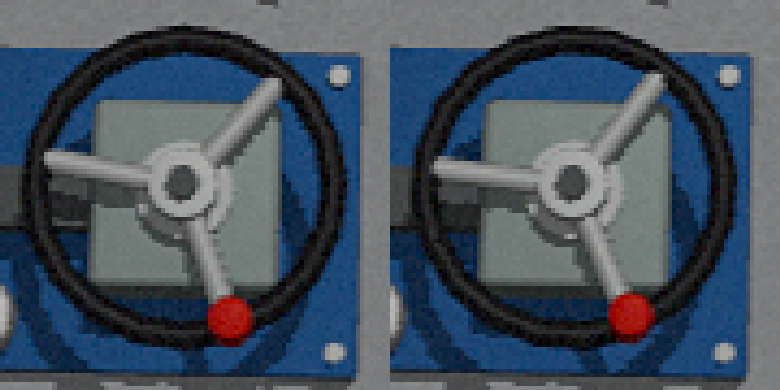

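The left crop is the start and the right is now. The handle moved from (230,317) to (631-390,315), and both cameras agree that about 4° is left. I'll do one gentle final push of about 5.4 mm along y, then retreat.

>>> drive_tool(
  steps=[
    [0,-0.28,-1.8,0,0,0,1],
    [0,-0.28,-3.6,0,0,0,1],
    [0,-0.28,-5,0,0,0,1],
    [0,-0.28,-5.8,0,0,0,1],
    [0,-0.28,-6.05,0,0,0,1],
    [0,-0.28,-6.13,0,0,0,1],
    [0,-0.28,-6.19,0,0,0,1],
    [0,-0.28,-6.24,0,0,0,1],
    [0,-0.28,-6.29,0,0,0,1],
    [0,-0.28,-6.33,0,0,0,1],
    [0,-0.28,-6.35,0,0,0,1],
    [0,-0.28,-6.35,0,0,0,1],
  ],
)

```text
time_s: 16.25
tcp_pos: [458.7, -88.9, 147.1]
tool_rot: [0.498, 0.502, 0.498, -0.502]
force: [-0.4, -2.6, 1.6]
finger_gap: 0.3
```

```bash
python3 -c "
from h import *
s=arm.state(); print(s['tcp_pos'],s['time_s'],s['force'])
dif()"
```

```text
[458.69835254 -88.89837052 147.12772549] 16.25 [-0.44225647 -2.6117439   1.62800476]
scene 121 [268 168   8  19] [271.96 175.99]
scene 122 [269 168   8  19] [272.29 177.05]
scene to go deg -1.9 resid px 0.78
```

>>> drive_tool(
  steps=[
    [0,0,0.2,0,0,0,1],
    [0,0,1,0,0,0,1],
    [0,0,2.4,0,0,0,1],
    [0,0,4.2,0,0,0,1],
    [0,0,6.3,0,0,0,1],
    [0,0,6.3,0,0,0,1],
    [0,0,6.3,0,0,0,1],
  ],
)

```text
time_s: 17.0
tcp_pos: [457.3, -247.1, 146.7]
tool_rot: [0.497, 0.502, 0.498, -0.502]
force: [-0.4, 0.5, -0.1]
finger_gap: 0.7
```

```bash
python3 -c "
from h import *
s=arm.state(); print(s['tcp_pos'],s['time_s'])
for i in range(3): dif(); dif('top','t3')"
```

```text
[ 457.27262453 -247.07223262  146.69326129] 17.0
scene 121 [268 168   8  19] [271.96 175.99]
scene 121 [269 168   8  19] [272.23 176.2 ]
scene to go deg -0.8 resid px 0.07
top 87 [253 218  10  12] [257.56 222.96]
top 91 [252 219  11  11] [257.13 223.21]
top to go deg -0.8 resid px 0.1
scene 121 [268 168   8  19] [271.96 175.99]
scene 121 [269 168   8  19] [272.24 176.21]
scene to go deg -0.8 resid px 0.07
top 87 [253 218  10  12] [257.56 222.96]
top 89 [252 219  11  11] [257.07 223.18]
top to go deg -0.8 resid px 0.06
scene 121 [268 168   8  19] [271.96 175.99]
scene 122 [269 168   8  19] [272.27 176.23]
scene to go deg -0.9 resid px 0.07
top 87 [253 218  10  12] [257.56 222.96]
top 88 [252 219  11  11] [257.08 223.11]
top to go deg -0.8 resid px 0.01
```

The handle is 0.8° (about 1.2 mm) past its start mark. That's small, and pushing it back would break the "only from behind, clockwise" rule, so I'll leave it. Next I move clear and check the bystanders.

>>> drive_tool(
  steps=[
    [-1,0,1,0,0,0,1],
    [-2,0,2,0,0,0,1],
    [-3,-1,3.5,0,0,0,1],
    [-3,-2,5,0,0,0,1],
    [-3,-3,6.5,0,0,0,1],
    [-3,-4,8,0,0,0,1],
    [-3,-4,8,0,0,0,1],
    [-3,-4,8,0,0,0,1],
  ],
)

```text
time_s: 18.1
tcp_pos: [356.3, -445.4, 222.0]
tool_rot: [0.498, 0.502, 0.498, -0.502]
force: [1.5, 0.8, -0.3]
finger_gap: 0.6
```

```bash
python3 - <<'E'
from h import *
dif("scene","s4"); dif("top","t4")
for q in ("tin_a_mid","tin_b_mid","mould_ring_mid","sieve_mid","wash_bottle_mid","brush","spatula"):
    print(q,[(np.round(r["position"]).tolist(),round(r["conf"],2)) for r in arm.place_of(q,"top")[:2]])
cv2.imwrite("pics/c4.png",cv2.imread("pics/t4.png"))
s=arm.state();print(s["tcp_pos"],s["time_s"],s["force"])
E
```

```text
scene 121 [268 168   8  19] [271.96 175.99]
scene 116 [269 168   8  19] [272.36 176.13]
scene to go deg -1.0 resid px 0.05
top 87 [253 218  10  12] [257.56 222.96]
top 91 [252 219  11  11] [257.1 223.2]
top to go deg -0.8 resid px 0.08
tin_a_mid [([463.0, 92.0, 39.0], 0.55)]
tin_b_mid [([549.0, -458.0, 17.0], 0.73)]
mould_ring_mid [([440.0, -414.0, 30.0], 0.69)]
sieve_mid [([662.0, -449.0, 25.0], 0.91), ([731.0, -338.0, 68.0], 0.25)]
wash_bottle_mid [([730.0, -334.0, 68.0], 0.83)]
brush [([528.0, -37.0, 120.0], 0.29)]
spatula [([304.0, -355.0, -1.0], 0.76)]
[ 356.93935353 -445.14200963  222.16600291] 18.55 [0.12076378 1.72882659 0.49889774]
```

View pics/c4.png

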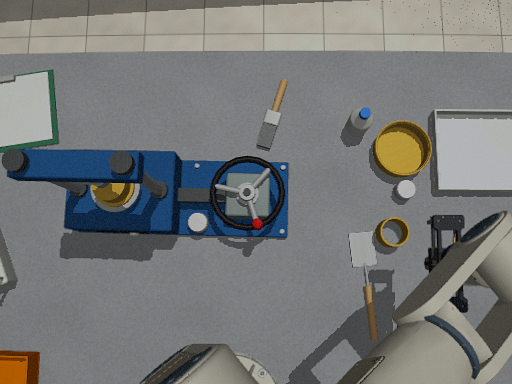

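The final top view shows the handle at (257,223), as at the start, all the loose things in place (the brush is unmoved at (270,115)), and the arm clear.

```bash
python3 -c "
from workcell import arm
print(arm.finish_job())"
```

```text
the job is handed in; nothing more can be done
None
```

I pushed the red handle clockwise through one full turn with the closed fingertips, always from behind. Force readings at the stops were about 5 N or less. I then moved the arm clear and handed the job in at about 18.6 s.

- **Handle position:** compared with its start image, the handle stands about 0.8° (top camera) to 1.0° (scene camera) past one turn, roughly 1.2–1.5 mm. I left this small overshoot, because correcting it would have meant pushing the wheel backwards.
- **Loose things:** the tins, mould ring, sieve, bottle and spatula were found where they started, within the networks' few mm of error. In its last search the network missed the brush, giving only a low-confidence false hit on the wheel. The final picture shows the brush unmoved.
- **Not checked:** I didn't measure the height of the platen.

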